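Weight down three mends on an engraving

ROBOT

A 6-joint arm with a two-finger parallel gripper is mounted at the origin on the work surface. World frame = base frame: x ahead of the robot, y to its left, z up, the work surface at z = 0. Lengths are in m, angles in rad, forces in N, time in s.
With the tool pointing down it reaches from about 0.4 to 0.825 m from the base axis. Payload 7 kg.
Tool frame: the origin (TCP) lies on the centre line of the jaws, within the pads' length; the fingertips stand 19 mm ahead of it and the grasp point (between the pads) is the TCP; z points along the fingers, y is the line along which they close (so a half turn about z gives the same grasp; the last joint's range is limited). The gripper opens to 88 mm and grips with 3 to 60 N. Pads are 19 mm wide; open, the fingers measure 130 mm over their backs; the gripper's body (78 mm by 193 mm) begins 47 mm behind the grasp point.
Start: joints at [-0.983, 0.359, 0.012, 0, -1.224, -0.288], TCP at [0.199, -0.645, 0.246] pointing down, gripper open.
Joint ranges: [-3.07, 3.07], [-1.43, 2.12], [-1.02, 1.25], [-3.03, 1.67], [-3.05, -0], [-3.03, 3.03]. Speed limits (rad/s): [2.39, 2.39, 3.01, 3.14, 3.14, 3.14].

INTERFACE

Orientations are given as [roll, pitch, yaw] about the fixed x, y, z axes, in that order (R = Rz(yaw) Ry(pitch) Rx(roll)).
In Python, from station import arm, imaging, models gives the robot as it stands.
- The arm moves only by the tool play_rows, never from a script. Its arguments are lists of equal length, an entry for each row: "travel": the shift along the tool's x, y, z in units of 25 mm (1.0 is 25 mm), a list of three; "twist": the turn about the tool's z in units of 0.15 rad (1.0 is 0.15 rad). A call has 1 to 8 rows; each row shifts and turns the commanded pose from where the row before left it, along the tool's axes as they then stand; what a row does not reach is not made up. A row lasts 1/8 s, in which the tool goes at most 62.5 mm and 10.7 degrees, less where a joint would pass 70% of its speed; a pose out of reach is approached as far as the arm can. A call with a number of a shift or a turn outside -1 to 1 is refused whole. A call with a gripper value outside its range is refused whole. "fingers" is the opening, from 0 (shut) to 1 (fully open), set as the call begins (left out, the last holds). The fingers move at their own pace and stop on an object; "newtons" is the grip in N (left out, the last holds). Time passes only in rows, so rows that do not move let the fingers close. It gives the time, the measured TCP pose, the force, the opening and the grip force at its end, in the units of the state.
- arm.get_state(): the state, without advancing time (a new reading comes with each control period).
- imaging.grab_frame(name): name is "scene" or "top" or "wrist"; returns a dict with "pixels" (420x560x3 uint8, red, green, blue), "fx", "fy", "cx", "cy" (pixels), "distortion" ([k1, k2, p1, p2, k3] as OpenCV has them; the pictures are not rectified), "R" (3x3) and "t" (3): a world point X has camera coordinates R X + t; the wrist camera has in their place "T_tool_cam" (4x4, takes a point from camera to tool coordinates, whose origin is the TCP and whose axes are the flange's). Camera axes: x right, y down, z forward; pixel columns grow to the right and rows downward; lengths in m; the calibration is good to about 2 mm. A picture is of the moment at which its call begins: read the wrist's pose just before it. There is no depth.
- arm.job_done(): hands the job in; it is judged then, once.
Trained networks look in the newest picture that a camera, given by its name, has taken for a name from the list of things; names that differ only in an ending like _2 or _b are one class to them, and where a whole thing is asked for, a point or a joint stands for the part that bears it (a point fixed in the world has none). Each returns a list of dicts, best first, with "confidence" (0 to 1); they miss things now and then, are a little off and sometimes report something else, mostly with a low value. They report only what shows in the picture. A call takes as long as a camera call. They do not tell look-alikes from the thing itself.
- models.boxes_of(name, camera): "extent" ([centre column, centre row, width, height] in pixels, round what is visible of it).
- models.silhouettes(name, camera): "pixels" (420x560 bool, what is visible of it) and "extent" ([centre column, centre row, width, height] in pixels, round what is visible of it).
The state is a dict: "t": time; "q": joint angles; "qd": joint speeds; "joint_efforts": joint torques, N m; "eef_pos": TCP position; "ee_rot": TCP orientation; "force": force on the tool from outside, world axes, zero at the start; "moment": the same for the moment, N m; "width": finger opening in m; "gripper_force": force on a finger pad.
Only numpy, scipy, OpenCV 4.12 (cv2) and the standard library are available. Lean on these libraries where they do the work, as an engineer would, in place of code of your own. Each camera call takes 0.05 s, during which the arm holds its last target. There are 200 camera calls.

TASK

Put the three pasted mends on the engraving under weight to dry. Lay the long pressing board centred and lined up on the long pink blotter and set the leather bar weight lengthwise in the middle of it; lay the square board centred and squared up on the square blotter and stand the large brass weight in the middle of it; stand the small brass weight in the middle of the round blotter. Set everything down gently, let go of it all, and leave the paste jar and the loupe where they stand.

Things in the scene. Friction and masses are not known exactly. Their poses are not given: they have to be found in the camera images.
- long_board: Loose bare beech pressing board, rectangular, 115 (x) x 50 (y) x 12 mm thick, about 55 g, lying flat on the green cutting mat. Origin: centre of its underside, z up, x along its length.
- square_board: Loose bare beech pressing board, square, 64 x 64 x 12 mm thick, about 40 g, lying flat on the green mat. Origin: centre of its underside, z up, x and y square to its sides.
- bar_weight: Loose bar weight covered in dark brown leather, 105 (x) x 34 (y) x 28 mm high, about 0.75 kg, on the green mat. Origin: centre of its underside, z up, x along its length.
- large_weight: Loose large brass weight, about 0.55 kg: a round body 54 mm in diameter and 26 mm high, above it a thin neck and a round knob 26 mm in diameter from 36 to 48 mm height (flat on top), by which it can be lifted. On the green mat. Origin: centre of its underside, z up.
- small_weight: Loose small brass weight, about 0.2 kg: a round body 34 mm in diameter and 22 mm high, above it a thin neck and a round knob 20 mm in diameter from 32 to 44 mm height, by which it can be lifted. On the green mat. Origin: centre of its underside, z up.
- long_blotter: Long pink blotter, 125 (x) x 60 (y) x 3 mm, fixed, covering a long mend on the cream engraving. Origin: centre of its underside, z up, x along its length. The engraving and the green mat are both fixed rigid sheets 3 mm thick lying flat side by side on the bench (either may be on the left), so the blotter's underside is at z = 3 mm and its top at z = 6 mm.
- square_blotter: Square pink blotter, 74 x 74 x 3 mm, fixed on the engraving; underside at z = 3 mm, top at z = 6 mm. Origin: centre of its underside, z up, x and y square to its sides.
- round_blotter: Small round pink blotter, 48 mm in diameter, 3 mm thick, fixed on the engraving; underside at z = 3 mm, top at z = 6 mm. Origin: centre of its underside, z up.
- paste_jar: Bystander: closed paste jar with a blue cap, 52 mm in diameter, 55 mm high, standing among the boards and weights on the green mat. Origin: centre of its underside, z up.
- loupe: Bystander: round stand loupe, clear foot and black rim, 45 mm in diameter, 36 mm high, standing on the engraving near the blotters. Origin: centre of its underside, z up.
Mind the look-alikes: they are no part of the job. Leave any red look-alike of the small_weight alone. What is shaped like the bar_weight but white is not meant.

How it is judged:
At the end, for the whole second after the job is handed in: Boards flat on their own blotters, bar weight on the long board, large brass weight on the square board, small one on the round blotter; each centred within 10 mm and boards and bar lined up within 0.2 rad of what is under them; all upright, at rest and let go (horizontal distance between long_board and long_blotter below 0.01 m and z of long_board in the frame of long_blotter between 0.001 and 0.006 m and angle between each of long_board, square_board, bar_weight, large_weight, small_weight's own z axis and vertical below 0.08 rad and horizontal distance between square_board and square_blotter below 0.01 m and z of square_board in the frame of square_blotter between 0.001 and 0.006 m and horizontal distance between bar_weight and long_board below 0.01 m and z of bar_weight in the frame of long_board between 0.009 and 0.016 m and horizontal distance between large_weight and square_board below 0.01 m and z of large_weight in the frame of square_board between 0.009 and 0.016 m and horizontal distance between small_weight and round_blotter below 0.01 m and z of small_weight in the frame of round_blotter between 0.001 and 0.006 m and angle between the x axis of long_board and the x axis of long_blotter, either way round below 0.2 rad and angle between the x axis of bar_weight and the x axis of long_board, either way round below 0.2 rad and (angle between the x axis of square_board and the x axis of square_blotter, either way round below 0.2 rad or angle between the x axis of square_board and the y axis of square_blotter, either way round below 0.2 rad) and linear speed of each of long_board, square_board, bar_weight, large_weight, small_weight below 0.02 m/s); the robot touches nothing.
It fails at once if a weight or board is rammed down on a mend (more than 200 N between it and the board or blotter under it) (contact force between bar_weight and long_board above 200 N or contact force between any of bar_weight, long_board and long_blotter above 200 N or contact force between large_weight and square_board above 200 N or contact force between any of large_weight, square_board and square_blotter above 200 N or contact force between small_weight and round_blotter above 200 N).
It fails at once if a board or weight is dropped: it moves faster than 0.55 m/s out of the fingers (a fall of about 15 mm) ((linear speed of long_board above 0.55 m/s and contact force between long_board and the fingers below 0.1 N) or (linear speed of square_board above 0.55 m/s and contact force between square_board and the fingers below 0.1 N) or (linear speed of bar_weight above 0.55 m/s and contact force between bar_weight and the fingers below 0.1 N) or (linear speed of large_weight above 0.55 m/s and contact force between large_weight and the fingers below 0.1 N) or (linear speed of small_weight above 0.55 m/s and contact force between small_weight and the fingers below 0.1 N)).
It fails at once if the paste jar is moved more than 15 mm or tipped over (distance of paste_jar from where it was at the start of the episode above 0.015 m or angle between paste_jar's own z axis and vertical above 0.3 rad).
It fails at once if the loupe is moved more than 15 mm or tipped over (distance of loupe from where it was at the start of the episode above 0.015 m or angle between loupe's own z axis and vertical above 0.3 rad).
It also fails if it takes over 141 s, if anything falls off the work surface, if the arm or the gripper's body presses on something with over 40 N, if the wrist force passes 120 N, or if a joint passes its speed limit or range.

## Working session

There is one attempt and no reset: what is moved stays moved. The work goes in short steps, Python scripts to look and compute and a tool call to move; the robot and the scene stay as the last step left them, time stands still between calls to the robot, and variables do not carry over. Pictures are saved under pics/ and viewed, at most 18 in all, crops included, and the job is handed in when it is done.

Besides the shell and the picture viewer there is one more tool, called after ">>>" by a JSON object that holds its "method" and its "body". play_rows: Moves the arm, as the interface text tells. Shifts and turns lie within -1 to 1; 1 stands for 25 mm of shift or 0.15 rad of turn. Its arguments: {"type":"object","properties":{"travel":{"type":"array","items":{"type":"array","items":{"type":"number"}}},"twist":{"type":"array","items":{"type":"number"}},"fingers":{"type":"number"},"newtons":{"type":"number"}},"required":["travel","twist"]}

```bash
ls; mkdir -p pics; python3 - <<'E'
from station import arm, imaging, models
import cv2
for c in("scene","top"):
    f=imaging.grab_frame(c); cv2.imwrite(f"pics/{c}0.png",f["pixels"][:,:,::-1]); print(c,f["fx"],f["R"],f["t"],f["distortion"])
    for n in "long_board square_board bar_weight large_weight small_weight long_blotter square_blotter round_blotter paste_jar loupe".split():
        print(n,[(round(d["confidence"],2),[int(v) for v in d["extent"]]) for d in models.boxes_of(n,c)])
print(arm.get_state())
E
```

```text
pics
scene 389.80669776127917 [[-0.64153249  0.7668139   0.02079682]
 [ 0.45550308  0.40261718 -0.79398763]
 [-0.6172139  -0.49989585 -0.6075781 ]] [ 0.32321935 -0.27191831  1.35505813] [-0.08908243  0.          0.          0.          0.        ]
long_board [(0.96, [364, 213, 47, 28]), (0.23, [283, 214, 13, 22])]
square_board [(0.7, [409, 234, 39, 24])]
bar_weight [(0.96, [455, 346, 35, 59]), (0.93, [386, 268, 33, 41]), (0.67, [332, 238, 27, 28])]
large_weight [(0.74, [331, 237, 22, 29])]
small_weight [(0.85, [256, 252, 17, 20]), (0.66, [284, 214, 11, 20])]
long_blotter [(0.77, [258, 166, 31, 24])]
square_blotter [(0.83, [179, 170, 33, 16])]
round_blotter [(0.66, [257, 167, 30, 24]), (0.51, [218, 146, 11, 8])]
paste_jar [(0.91, [318, 186, 19, 22])]
loupe [(0.5, [224, 186, 20, 18])]
top 396.2315096291729 [[-0.00341844 -0.99978536 -0.02043392]
 [-0.98234552  0.0071795  -0.18693776]
 [ 0.18704434  0.01943414 -0.98215922]] [0.09379964 0.56433009 0.98914337] [-0.07453044  0.          0.          0.          0.        ]
long_board [(0.84, [242, 249, 28, 42])]
square_board [(0.87, [194, 24
[... 331 characters left out ...]

loupe [(0.79, [363, 191, 20, 17])]
{'t': 1.1, 'q': array([-9.82844948e-01,  3.58577147e-01,  1.19212070e-02, -2.76250595e-06,
       -1.22406251e+00, -2.88092108e-01]), 'qd': array([-0.00080226, -0.00025871, -0.00118558,  0.00062002, -0.000977  ,
       -0.00055069]), 'joint_efforts': array([-3.35620407e-04, -5.82389510e+01,  2.93304491e+01,  7.00266570e+00,
        1.23679198e-02, -1.17843338e-04]), 'eef_pos': array([ 0.19936969, -0.64488499,  0.24558478]), 'ee_rot': array([-3.14151873e+00,  2.46169997e-05, -2.84173432e+00]), 'force': array([-0.39398747, -0.141733  ,  0.29933331]), 'moment': array([ 0.01783751, -0.0117737 , -0.00405933]), 'gripper_force': 0.0, 'width': 0.08766096639969141}
```

```bash
python3 - <<'E'
import cv2
a=cv2.imread("pics/top0.png")[130:310,90:490]; cv2.imwrite("pics/topc.png",cv2.resize(a,(800,360),interpolation=2))
a=cv2.imread("pics/scene0.png")[120:390,140:500]; cv2.imwrite("pics/scenec.png",cv2.resize(a,(800,600),interpolation=2))
E
```

```text
(no output)
```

View pics/topc.png

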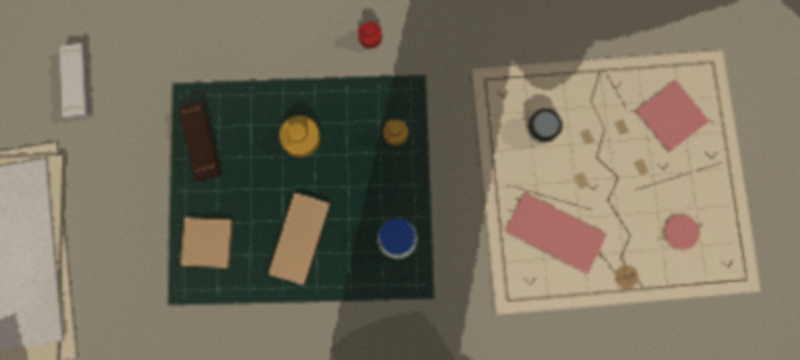

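View pics/scenec.png

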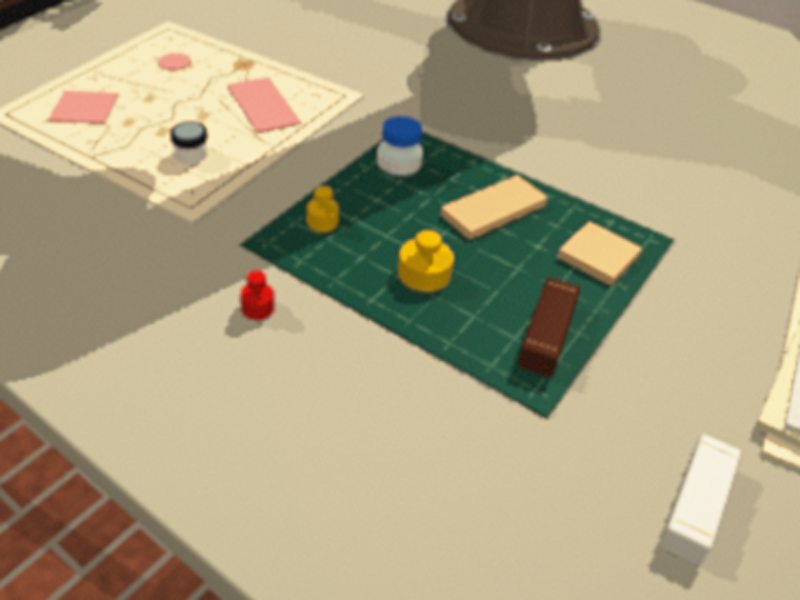

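The top crop (full-frame pixels) shows the mat on the left with the brown bar at (190,200), the large brass at (240,198), the small brass at (287,196), the square board at (193,251), the long board at (240,249) and the jar at (288,249). On the engraving are the long blotter (368,246), the square blotter (427,187), the round blotter (430,246) and the loupe (362,192).
Look-alikes: the red small weight (275,146) against brass (287,196), so I choose brass. The white bar (126,170) against brown (190,200), so I choose brown.

```bash
cat > h.py <<'E'
import numpy as np, cv2
from scipy.spatial.transform import Rotation as Ro
from station import arm, imaging, models
def grab(c):
    s=arm.get_state(); f=imaging.grab_frame(c)
    if c=="wrist":
        Twt=np.eye(4); Twt[:3,:3]=Ro.from_euler("xyz",s["ee_rot"]).as_matrix(); Twt[:3,3]=s["eef_pos"]
        M=np.linalg.inv(Twt@f["T_tool_cam"]); f["R"],f["t"]=M[:3,:3],M[:3,3]
    f["R"],f["t"]=np.array(f["R"]),np.array(f["t"])
    f["K"]=np.array([[f["fx"],0,f["cx"]],[0,f["fy"],f["cy"]],[0,0,1]]); return f
def to_plane(f,px,z):
    n=cv2.undistortPoints(np.float64(px).reshape(-1,1,2),f["K"],np.float64(f["distortion"])).reshape(-1,2)
    d=np.c_[n,np.ones(len(n))]@f["R"]; o=-f["R"].T@f["t"]
    return (o+d*((z-o[2])/d[:,2])[:,None])
def rays(f,px):
    p0=to_plane(f,px,0.)[0]; o=-f["R"].T@f["t"]; return o,(p0-o)/np.linalg.norm(p0-o)
def tri(rs):
    A=sum(np.eye(3)-np.outer(d,d) for o,d in rs); b=sum((np.eye(3)-np.outer(d,d))@o for o,d in rs); return np.linalg.solve(A,b)
def rect(f,mask,z):
    cs,_=cv2.findContours(mask.astype(np.uint8),cv2.RETR_EXTERNAL,cv2.CHAIN_APPROX_NONE); c=max(cs,key=cv2.contourArea)
    P=to_plane(f,c[:,0],z)[:,:2]; (cx,cy),(w,h),a=cv2.minAreaRect(np.float32(P*1000))
    if w<h: w,h,a=h,w,a+90
    return np.round([cx,cy,w,h],1),round(float(np.radians((a+90)%180-90)),3)
def go(x,y,z,yaw,zfirst=False):
    """deltas in tool units for goal, turn made first (short of a half turn symmetric grasp)"""
    s=arm.get_state(); p=s["eef_pos"]; y0=s["ee_rot"][2]
    d=(yaw-y0+np.pi/2)%np.pi-np.pi/2; y1=y0+d
    v=np.array([x,y,z])-p
    T=np.array([[np.cos(y1),np.sin(y1),0],[np.sin(y1),-np.cos(y1),0],[0,0,-1]])
    print("twist",round(-d/.15,2),"shift",np.round(T@v/.025,2),"q6",round(s["q"][5],2))
E
python3 - <<'E'
from h import *
f=grab("top")
for n,u,z in [("small",(287.5,195.5),.047),("large",(239.5,198),.04),("bar",(190,200),.031),("sq",(193,251),.015),("long",(239.5,249),.015),("jar",(288.5,249),.058),("loupe",(362.5,192),.039),("sqbl",(427,187.5),.006),("rbl",(430.5,245.5),.006),("lbl",(368,246),.006)]:
    print(n,np.round(to_plane(f,u,z)[0],3))
f=grab("wrist");print(f["T_tool_cam"],f["fx"],f["distortion"])
go(.52,-.02+.14,.33,np.pi)
E
```

```text
small [0.588 0.08  0.047]
large [0.584 0.209 0.04 ]
bar [0.581 0.345 0.031]
sq [0.444 0.336 0.015]
long [0.449 0.21  0.015]
jar [0.445 0.078 0.058]
loupe [ 0.598 -0.121  0.039]
sqbl [ 0.617 -0.309  0.006]
rbl [ 0.455 -0.307  0.006]
lbl [ 0.456 -0.137  0.006]
[[-8.19707096e-04 -9.54270733e-01 -2.98942631e-01  8.04452497e-02]
 [ 9.99999566e-01 -6.49993401e-04 -6.67141586e-04 -2.20350844e-04]
 [ 4.42322952e-04 -2.98943048e-01  9.54270852e-01 -1.38963631e-01]
 [ 0.00000000e+00  0.00000000e+00  0.00000000e+00  1.00000000e+00]] 328.4192420095506 [-0.02617091  0.          0.          0.          0.        ]
twist 2.0 shift [-12.83  30.6   -3.38] q6 -0.29
```

```bash
python3 -c "
from h import *
go(.48,-.2,.3,np.pi)"
```

```text
twist 2.0 shift [-11.23  17.8   -2.18] q6 -0.29
```

>>> {"method": "play_rows", "body": {"travel": [[0,0,-1],[0,0,-1],[0,1,0],[-0.6,1,0],[-0.6,1,0],[-0.6,1,0],[-0.6,1,0],[-0.6,1,0]], "twist": [1,1,0,0,0,0,0,0]}}

```text
t: 2.2
eef_pos: [0.2748, -0.4941, 0.2957]
ee_rot: [-3.141, 0.0, 3.141]
force: [-0.4, -0.6, 0.2]
width: 0.0874
gripper_force: 0.0
```

>>> {"method": "play_rows", "body": {"travel": [[-0.7,1,0],[-0.7,1,0],[-0.7,1,0],[-0.7,1,0],[-0.7,1,0],[-0.7,1,0],[-0.7,1,0],[-0.7,1,0]], "twist": [0,0,0,0,0,0,0,0]}}

```text
t: 3.2
eef_pos: [0.4149, -0.2941, 0.2958]
ee_rot: [-3.141, 0.001, 3.141]
force: [-0.0, -0.3, -0.3]
width: 0.0877
gripper_force: 0.0
```

>>> {"method": "play_rows", "body": {"travel": [[-0.7,1,0],[-0.7,1,0],[-0.7,1,0],[-0.6,0.8,0],[0,0,0],[0,0,0]], "twist": [0,0,0,0,0,0]}}

```text
t: 3.95
eef_pos: [0.4817, -0.2001, 0.2956]
ee_rot: [-3.142, -0.0, -3.142]
force: [0.8, 0.3, -0.2]
width: 0.0877
gripper_force: 0.0
```

```bash
cat > look.py <<'E'
import sys
from h import *
tag=sys.argv[1]; f=grab("wrist"); cv2.imwrite(f"pics/{tag}.png",f["pixels"][:,:,::-1])
out={}
for a in sys.argv[2:]:
    n,z=a.split(":"); z=float(z)
    for m in models.silhouettes(n,"wrist"):
        if m["confidence"]<.3: continue
        M=m["pixels"]; uv=np.argwhere(M)[:,::-1].mean(0)
        print(n,round(m["confidence"],2),np.round(uv),rect(f,M,z))
        out.setdefault(n,[]).append(rays(f,uv))
np.save(f"{tag}.npy",out,allow_pickle=True); go(*arm.get_state()["eef_pos"][:2],.3,np.pi); print(np.round(arm.get_state()["eef_pos"],3))
E
python3 look.py w1 long_blotter:.006 square_blotter:.006 round_blotter:.006 loupe:.039
```

```text
long_blotter 0.57 [329. 154.] (array([ 455.7, -135.7,  125.2,   60.9]), 1.088)
square_blotter 0.7 [214. 266.] (array([ 616.5, -305.1,   78.7,   76.6]), -0.944)
round_blotter 0.65 [198. 154.] (array([ 454.9, -307.6,   47. ,   46.9]), 1.513)
round_blotter 0.32 [554. 248.] (array([586.5, 191.2,  33.8,  18.9]), 0.256)
loupe 0.76 [337. 261.] (array([ 591.8, -126.1,   57.8,   43.8]), 0.455)
twist -0.01 shift [ 0.    0.   -0.17] q6 -1.55
[ 0.482 -0.2    0.296]
```

>>> {"method": "play_rows", "body": {"travel": [[0,1,0],[0,1,0],[0,1,0],[0,1,0],[0,1,0],[0,1,0],[0,1,0],[0,1,0]], "twist": [0,0,0,0,0,0,0,0]}}

```text
t: 5.2
eef_pos: [0.4818, 0.0005, 0.2957]
ee_rot: [3.141, 0.0, 3.141]
force: [-0.2, -0.1, -0.4]
width: 0.0876
gripper_force: 0.0
```

>>> {"method": "play_rows", "body": {"travel": [[0,1,0],[0,1,0],[0,1,0],[0,1,0],[0,0,0],[0,0,0]], "twist": [0,0,0,0,0,0]}}

```text
t: 5.95
eef_pos: [0.4819, 0.0996, 0.2956]
ee_rot: [-3.142, -0.0, 3.141]
force: [-0.3, -0.9, 0.1]
width: 0.0875
gripper_force: 0.0
```

```bash
python3 look.py w2 long_board:.015 square_board:.015 bar_weight:.031 large_weight:.029 small_weight:.025 paste_jar:.058 long_blotter:.006
```

```text
long_board 0.93 [369. 148.] (array([449.4, 210.5, 114.4,  52.5]), -0.303)
square_board 0.92 [466. 146.] (array([444.7, 334.5,  68.8,  64.2]), 1.524)
bar_weight 0.59 [460. 238.] (array([564.1, 338.5,  83.3,  42.8]), 0.27)
large_weight 0.62 [359. 250.] (array([581. , 204.8,  54.4,  52.7]), -0.747)
small_weight 0.93 [292. 341.] (array([732.6, 115.5,  52.4,  31.5]), -0.001)
small_weight 0.61 [267. 256.] (array([591.5,  81.4,  43.3,  31.5]), -0.003)
paste_jar 0.92 [264. 151.] (array([445.8,  79.8,  52.8,  47.7]), -0.456)
long_blotter 0.86 [101. 154.] (array([ 455.3, -134.6,  127.7,   62.1]), 1.092)
twist -0.0 shift [ 0.    0.   -0.18] q6 -2.18
[0.482 0.1   0.296]
```

>>> {"method": "play_rows", "body": {"travel": [[0,1,0],[0,1,0],[0,1,0],[0,1,0],[0,1,0],[0,1,0],[0,0,0],[0,0,0]], "twist": [0,0,0,0,0,0,0,0]}}

```text
t: 7.35
eef_pos: [0.4819, 0.2503, 0.2954]
ee_rot: [-3.141, -0.0, -3.141]
force: [-0.1, 0.7, -0.9]
width: 0.0873
gripper_force: 0.0
```

```bash
python3 look.py w3 long_board:.015 square_board:.015 bar_weight:.031 large_weight:.029 small_weight:.025 paste_jar:.058; python3 - <<'E'
from h import *
a,b,e=[np.load(f"w{i}.npy",allow_pickle=True).item() for i in (2,3,1)]
for n in b:
    for r in a.get(n,[]):
        for q in b[n]: print(n,np.round(tri([r,q]),4))
print("lbl",np.round(tri([e["long_blotter"][0],a["long_blotter"][0]]),4) if "long_blotter" in a else 0)
E
```

```text
long_board 0.68 [251. 148.] (array([449.2, 211.5, 115.6,  50.1]), -0.3)
square_board 0.86 [350. 145.] (array([443.9, 336.9,  67.2,  66.1]), 1.513)
bar_weight 0.78 [351. 244.] (array([578. , 347.7, 115.2,  36.6]), 0.271)
large_weight 0.68 [253. 252.] (array([583.9, 212. ,  60.2,  52.7]), -0.009)
small_weight 0.96 [192. 341.] (array([731.9, 117.6,  60. ,  31.5]), -0.237)
small_weight 0.83 [157. 254.] (array([588.5,  79.7,  48.3,  25.2]), -0.919)
small_weight 0.67 [ 21. 252.] (array([ 585.4, -112. ,   57.3,   30.1]), -1.567)
paste_jar 0.91 [140. 152.] (array([446.2,  89.7,  67. ,  47.1]), -1.178)
twist -0.0 shift [ 0.    0.   -0.17] q6 -2.41
[0.482 0.25  0.296]
long_board [0.4471 0.2118 0.0108]
square_board [0.444  0.3383 0.0084]
bar_weight [0.5704 0.3456 0.0204]
large_weight [0.5907 0.2107 0.0077]
small_weight [0.7346 0.1158 0.0183]
small_weight [0.5408 0.1278 0.207 ]
small_weight [0.4862 0.1109 0.2953]
small_weight [0.5604 0.1298 0.1789]
small_weight [0.5888 0.0812 0.0255]
small_weight [0.4838 0.0915 0.2535]
paste_jar [0.4481 0.079  0.0323]
lbl [ 0.4543 -0.1367  0.0037]
```

View pics/w3.png

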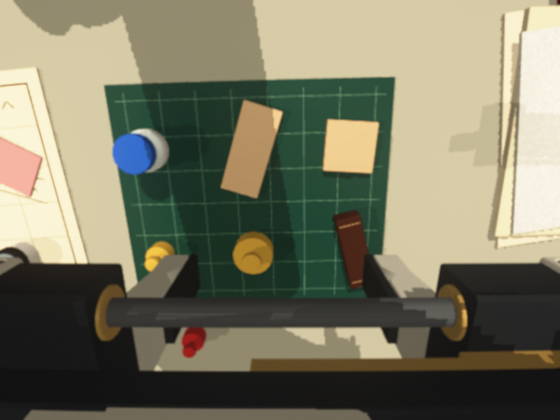

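The wrist view confirms the brown bar at (351,250), the brass small weight at (157,254), the red look-alike at (192,340), the long board at (251,148) and the square board at (350,145). Triangulated heights fit the text. Long board first.

```bash
python3 -c "
from h import *
go(.449,.211,.06,np.pi-.30)"
```

```text
twist 2.0 shift [ 0.8  -1.87  9.43] q6 -2.41
```

>>> {"method": "play_rows", "body": {"travel": [[0,0,0],[0,0,0],[0.4,-0.95,0],[0.4,-0.9,0.4],[0,0,1],[0,0,1],[0,0,1],[0,0,1]], "twist": [1,1,0,0,0,0,0,0], "fingers": 1, "newtons": 20}}

```text
t: 8.7
eef_pos: [0.4493, 0.2116, 0.185]
ee_rot: [3.141, 0.0, 2.841]
force: [0.0, -0.2, 0.4]
width: 0.0877
gripper_force: 0.0
```

>>> {"method": "play_rows", "body": {"travel": [[0,0,1],[0,0,1],[0,0,1],[0,0,1],[0,0,1],[0,0,0],[0,0,0]], "twist": [0,0,0,0,0,0,0]}}

```text
t: 9.57
eef_pos: [0.4497, 0.2121, 0.0614]
ee_rot: [3.141, 0.001, 2.842]
force: [0.6, 0.7, 0.5]
width: 0.0874
gripper_force: 0.0
```

```bash
python3 look.py w4 long_board:.015;python3 -c "
from h import *
go(.449,.211,.025,np.pi-.30)"
```

```text
long_board 0.62 [279. 223.] (array([437.9, 215.2,  92.4,  50.6]), -0.301)
twist -2.0 shift [ 0.    0.   -9.53] q6 -2.71
[0.45  0.212 0.062]
twist -0.0 shift [ 0.02 -0.06  1.47] q6 -2.71
```

View pics/w4.png

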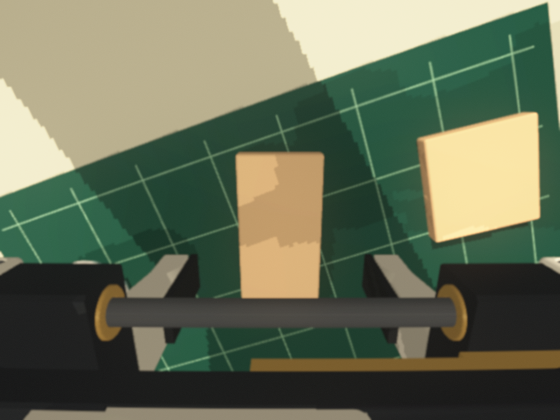

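The long board lies square between the open fingers at (279,223), so I descend and grip.

>>> {"method": "play_rows", "body": {"travel": [[0,0,0.5],[0,0,0.5],[0,0,0.45],[0,0,0]], "twist": [0,0,0,0]}}

```text
t: 10.18
eef_pos: [0.4489, 0.2114, 0.0232]
ee_rot: [-3.14, -0.001, 2.841]
force: [-0.5, 0.1, -0.1]
width: 0.0872
gripper_force: 0.0
```

>>> {"method": "play_rows", "body": {"travel": [[0,0,0],[0,0,0],[0,0,0],[0,0,0],[0,0,0],[0,0,0],[0,0,0]], "twist": [0,0,0,0,0,0,0], "fingers": 0}}

```text
t: 11.05
eef_pos: [0.4493, 0.2119, 0.0244]
ee_rot: [3.141, 0.0, 2.841]
force: [-0.5, 0.2, 2.9]
width: 0.0498
gripper_force: 20.0
```

>>> {"method": "play_rows", "body": {"travel": [[0,0,-0.5],[0,0,-1],[0,0,-1],[0,0,-1],[0,0,-1],[0,0,0]], "twist": [0,0,0,0,0,0]}}

```text
t: 11.8
eef_pos: [0.4502, 0.2126, 0.1394]
ee_rot: [3.138, 0.002, 2.842]
force: [-0.5, 0.5, -1.5]
width: 0.0493
gripper_force: 20.0
```

```bash
python3 look.py w5 long_board:.13; python3 -c "
from h import *
go(.4555,-.136,.13,np.pi+1.09)"
```

```text
long_board 0.7 [280. 247.] (array([427.8, 219.7,  70.6,  49.5]), -0.301)
twist -2.0 shift [ 0.    0.   -6.51] q6 -2.71
[0.449 0.212 0.137]
twist -9.27 shift [12.21 -6.66  0.29] q6 -2.71
```

>>> {"method": "play_rows", "body": {"travel": [[0,0,0],[0,0,0],[0,0,0],[0,0,0],[0,0,0],[0,0,0],[0,0,0],[0,0,0]], "twist": [-1,-1,-1,-1,-1,-1,-1,-1]}}

```text
t: 12.9
eef_pos: [0.4486, 0.2113, 0.1358]
ee_rot: [3.141, -0.002, -2.237]
force: [0.1, 0.3, 0.3]
width: 0.0498
gripper_force: 20.0
```

>>> {"method": "play_rows", "body": {"travel": [[0,0,0],[0,0,0],[0.9,-0.5,0],[0.9,-0.5,0],[0.9,-0.5,0],[0.9,-0.5,0],[0.9,-0.5,0],[0.9,-0.5,0]], "twist": [-1,-0.27,0,0,0,0,0,0]}}

```text
t: 13.9
eef_pos: [0.4526, 0.0563, 0.136]
ee_rot: [3.14, -0.002, -2.051]
force: [-0.4, 0.1, 0.6]
width: 0.0495
gripper_force: 20.0
```

>>> {"method": "play_rows", "body": {"travel": [[0.9,-0.5,0],[0.9,-0.5,0],[0.9,-0.5,0],[0.9,-0.5,0],[0.9,-0.5,0],[0.9,-0.5,0],[0.9,-0.5,0],[0.5,-0.16,0]], "twist": [0,0,0,0,0,0,0,0]}}

```text
t: 14.9
eef_pos: [0.4552, -0.1366, 0.1359]
ee_rot: [3.14, -0.001, -2.053]
force: [-1.1, -0.7, -0.8]
width: 0.05
gripper_force: 20.0
```

>>> {"method": "play_rows", "body": {"travel": [[0,0,0.6],[0,0,0.6],[0,0,0]], "twist": [0,0,0]}}

```text
t: 15.28
eef_pos: [0.4546, -0.1356, 0.1056]
ee_rot: [3.139, -0.002, -2.052]
force: [0.4, -1.0, 0.2]
width: 0.0497
gripper_force: 20.0
```

```bash
python3 look.py w6 long_board:.09 long_blotter:.006; python3 -c "
from h import *
go(.4555,-.136,.029,np.pi+1.09)"
```

```text
long_board 0.56 [281. 246.] (array([ 445.2, -155.4,   72.8,   51.9]), 1.085)
long_blotter 0.86 [280. 150.] (array([ 430.1, -184.3,   60. ,   17.6]), -0.461)
twist 7.27 shift [ 0.    0.   -7.71] q6 -0.61
[ 0.456 -0.135  0.107]
twist 0.0 shift [0.03 0.01 3.13] q6 -0.61
```

View pics/w6.png

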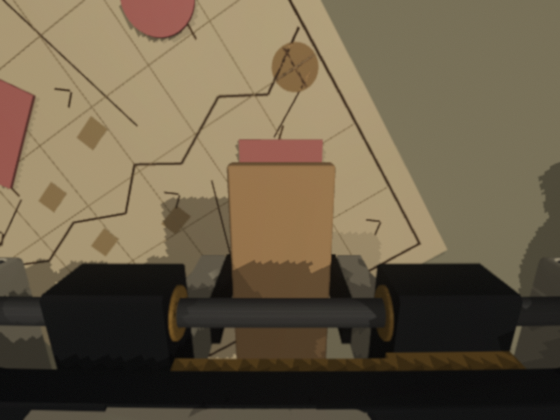

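The held board at (281,246) lines up with the blotter edge at (280,150). Lowering.

>>> {"method": "play_rows", "body": {"travel": [[0,0,0.8],[0,0,0.8],[0,0,0.7],[0,0,0.4],[0,0,0.2],[0,0,0.2],[0,0,0],[0,0,0]], "twist": [0,0,0,0,0,0,0,0]}}

```text
t: 16.42
eef_pos: [0.4561, -0.1356, 0.0296]
ee_rot: [-3.141, 0.0, -2.051]
force: [0.1, -0.6, -0.8]
width: 0.0498
gripper_force: 20.0
```

>>> {"method": "play_rows", "body": {"travel": [[0,0,0.04],[0,0,0.03],[0,0,0]], "twist": [0,0,0]}}

```text
t: 16.8
eef_pos: [0.4559, -0.1356, 0.0276]
ee_rot: [-3.142, -0.0, -2.051]
force: [-0.6, 0.7, -1.1]
width: 0.0497
gripper_force: 20.0
```

>>> {"method": "play_rows", "body": {"travel": [[0,0,0],[0,0,0],[0,0,0],[0,0,0],[0,0,0],[0,0,-0.5],[0,0,-1],[0,0,-1]], "twist": [0,0,0,0,0,0,0,0], "fingers": 1}}

```text
t: 17.8
eef_pos: [0.4559, -0.1357, 0.0915]
ee_rot: [-3.141, -0.0, -2.051]
force: [-0.2, -0.3, -0.8]
width: 0.0873
gripper_force: 0.0
```

>>> {"method": "play_rows", "body": {"travel": [[0,0,-1],[0,0,-1],[0,0,-1],[0,0,-1],[0,0,-1],[0,0,-1],[0,0,0]], "twist": [0,0,0,0,0,0,0]}}

```text
t: 18.68
eef_pos: [0.4568, -0.1357, 0.2429]
ee_rot: [-3.137, 0.002, -2.051]
force: [-0.4, 0.1, -0.5]
width: 0.0873
gripper_force: 0.0
```

```bash
python3 look.py w7 long_board:.018 long_blotter:.006; python3 -c "
from h import *
f=grab('top');m=models.silhouettes('long_board','top')
for a in m: print(a['confidence'],rect(f,a['pixels'],.018))
go(.444,.3365,.2,np.pi-.05)"
```

```text
long_board 0.83 [282. 182.] (array([ 456.7, -136.2,  116.4,   51.6]), 1.09)
twist 7.27 shift [ 0.   0.  -2.4] q6 -0.61
[ 0.455 -0.136  0.24 ]
twist 7.6 shift [ 1.4  18.84  1.58] q6 -0.61
```

Long board is placed within 1.5 mm. Next, the bar weight.

```bash
python3 -c "
from h import *
go(.579,.346,.2,np.pi+.27)"
```

```text
twist 5.47 shift [-9.91 17.25  1.58] q6 -0.61
```

>>> {"method": "play_rows", "body": {"travel": [[0,0,0],[0,0,0],[0,0,0],[0,0,0],[0,0,0],[0,0,0],[-0.5,1,0],[-0.5,1,0]], "twist": [1,1,1,1,1,0.47,0,0]}}

```text
t: 19.92
eef_pos: [0.4664, -0.0804, 0.2394]
ee_rot: [3.142, -0.001, -2.873]
force: [0.5, -0.2, -0.2]
width: 0.0874
gripper_force: 0.0
```

>>> {"method": "play_rows", "body": {"travel": [[-0.6,1,0],[-0.6,1,0],[-0.6,1,0],[-0.6,1,0],[-0.6,1,0],[-0.6,1,0],[-0.6,1,0],[-0.6,1,0]], "twist": [0,0,0,0,0,0,0,0]}}

```text
t: 20.92
eef_pos: [0.529, 0.145, 0.2394]
ee_rot: [-3.141, -0.001, -2.872]
force: [0.2, 0.6, 0.3]
width: 0.0876
gripper_force: 0.0
```

>>> {"method": "play_rows", "body": {"travel": [[-0.6,1,0],[-0.6,1,0],[-0.6,1,0],[-0.6,1,0],[-0.6,1,0],[-0.6,1,0],[-0.5,1,1],[0,0.25,0.5]], "twist": [0,0,0,0,0,0,0,0]}}

```text
t: 21.92
eef_pos: [0.5791, 0.3479, 0.2002]
ee_rot: [-3.141, -0.002, -2.871]
force: [-0.3, -0.5, -0.4]
width: 0.088
gripper_force: 0.0
```

```bash
python3 look.py w8 bar_weight:.031 square_board:.015 large_weight:.029; python3 -c "
from h import *
go(.579,.346,.08,np.pi+.27)"
```

```text
bar_weight 0.97 [423. 282.] (array([617.1, 516.6,  40.4,  19.4]), 1.215)
bar_weight 0.88 [282. 198.] (array([582.1, 350. , 106.6,  33.9]), 0.259)
square_board 0.71 [310.  51.] (array([445.4, 337.8,  64.5,  63.7]), -0.057)
large_weight 0.82 [145. 167.] (array([585.9, 215.2,  60.9,  53.4]), -0.9)
twist 1.8 shift [ 0.    0.   -3.89] q6 -2.13
[0.579 0.346 0.203]
twist -0.0 shift [0.02 0.01 4.91] q6 -2.13
```

View pics/w8.png

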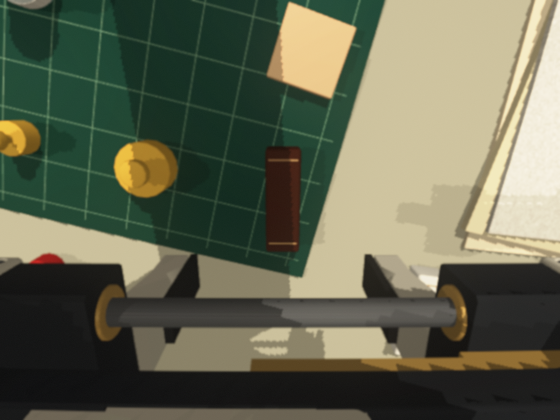

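The brown bar at (283,198) sits in the open at (0.582, 0.350), yaw 0.26. The white look-alike is only partly visible on the right.

```bash
python3 -c "
from h import *
go(.582,.349,.026,np.pi+.262)"
```

```text
twist 0.05 shift [-0.13  0.1   7.07] q6 -2.13
```

>>> {"method": "play_rows", "body": {"travel": [[-0.13,0.1,1],[0,0,1],[0,0,1],[0,0,1],[0,0,1],[0,0,1],[0,0,0.6],[0,0,0.4]], "twist": [0.05,0,0,0,0,0,0,0]}}

```text
t: 23.12
eef_pos: [0.5824, 0.3492, 0.0278]
ee_rot: [3.141, 0.001, -2.88]
force: [-0.7, -0.2, 0.3]
width: 0.0881
gripper_force: 0.0
```

>>> {"method": "play_rows", "body": {"travel": [[0,0,0],[0,0,0],[0,0,0],[0,0,0],[0,0,0],[0,0,0],[0,0,0],[0,0,0]], "twist": [0,0,0,0,0,0,0,0], "fingers": 0, "newtons": 45}}

```text
t: 24.12
eef_pos: [0.582, 0.3496, 0.0277]
ee_rot: [3.141, 0.0, -2.879]
force: [-1.4, 2.0, 0.5]
width: 0.0336
gripper_force: 45.0
```

>>> {"method": "play_rows", "body": {"travel": [[0,0,-0.3],[0,0,-0.6],[0,0,-1],[0,0,-1],[0,0,-1],[0,0,-1],[0,0,0]], "twist": [0,0,0,0,0,0,0]}}

```text
t: 25.0
eef_pos: [0.5829, 0.3499, 0.1528]
ee_rot: [3.14, 0.004, -2.879]
force: [-0.0, 0.3, -7.8]
width: 0.0337
gripper_force: 45.0
```

```bash
python3 look.py w9 bar_weight:.14; python3 -c "
from h import *
go(.456,-.136,.13,np.pi+1.09)"
```

```text
bar_weight 0.74 [281. 254.] (array([564.2, 344.5,  65.6,  37.1]), 0.262)
twist 1.75 shift [ 0.    0.   -6.02] q6 -2.14
[0.581 0.349 0.149]
twist -5.52 shift [19.51 -4.52  0.78] q6 -2.14
```

>>> {"method": "play_rows", "body": {"travel": [[0,0,0],[0,0,0],[0,0,0],[0,0,0],[0,0,0],[0,0,0],[0.9,-0.2,0],[0.9,-0.2,0]], "twist": [-1,-1,-1,-1,-1,-0.52,0,0]}}

```text
t: 26.1
eef_pos: [0.5688, 0.3036, 0.1478]
ee_rot: [3.14, -0.003, -2.051]
force: [0.9, -0.9, -8.4]
width: 0.0336
gripper_force: 45.0
```

>>> {"method": "play_rows", "body": {"travel": [[1,-0.23,0],[1,-0.23,0],[1,-0.23,0],[1,-0.23,0],[1,-0.23,0],[1,-0.23,0],[1,-0.23,0],[1,-0.23,0]], "twist": [0,0,0,0,0,0,0,0]}}

```text
t: 27.1
eef_pos: [0.518, 0.1045, 0.1502]
ee_rot: [-3.141, 0.0, -2.051]
force: [-0.3, 0.3, -7.6]
width: 0.0337
gripper_force: 45.0
```

>>> {"method": "play_rows", "body": {"travel": [[1,-0.23,0],[1,-0.23,0],[1,-0.23,0],[1,-0.23,0],[1,-0.23,0],[1,-0.23,0],[1,-0.23,0],[0,0,0]], "twist": [0,0,0,0,0,0,0,0]}}

```text
t: 28.1
eef_pos: [0.472, -0.0697, 0.1501]
ee_rot: [3.141, -0.0, -2.053]
force: [-0.5, 0.4, -8.7]
width: 0.0336
gripper_force: 45.0
```

```bash
python3 -c "
from h import *
go(.4565,-.136,.0435,np.pi+1.09)"
```

```text
twist -0.01 shift [ 2.64 -0.68  4.26] q6 -0.75
```

>>> {"method": "play_rows", "body": {"travel": [[1,-0.25,0],[1,-0.25,0],[0.64,-0.18,0],[0,0,1],[0,0,1],[0,0,0],[0,0,0]], "twist": [0,0,0,0,0,0,0]}}

```text
t: 28.98
eef_pos: [0.4586, -0.1341, 0.1009]
ee_rot: [-3.14, 0.0, -2.051]
force: [-1.0, -1.1, -7.7]
width: 0.0335
gripper_force: 45.0
```

```bash
python3 look.py w10 bar_weight:.085 long_board:.018; python3 -c "
from h import *
go(.4565,-.136,.0435,np.pi+1.09)"
```

```text
bar_weight 0.58 [281. 255.] (array([ 450.9, -150.5,   67. ,   37.9]), 1.089)
bar_weight 0.31 [162.  13.] (array([ 448.4, -263.9,   30.4,   11.4]), -0.493)
long_board 0.87 [284. 159.] (array([ 436.3, -175.2,   50.3,   28.5]), -0.501)
twist 7.27 shift [ 0.    0.   -7.95] q6 -0.61
[ 0.459 -0.134  0.101]
twist 0.0 shift [0.11 0.04 2.31] q6 -0.61
```

View pics/w10.png

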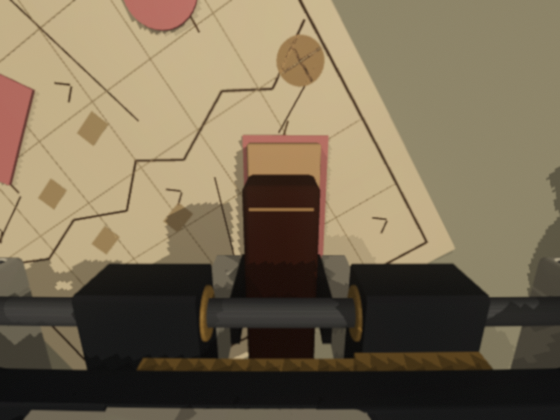

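The bar at (281,255) is centred over the board at (284,159). Lowering.

>>> {"method": "play_rows", "body": {"travel": [[0.11,0.04,0.7],[0,0,0.7],[0,0,0.5],[0,0,0.2],[0,0,0.2],[0,0,0.0],[0,0,0]], "twist": [0,0,0,0,0,0,0]}}

```text
t: 30.0
eef_pos: [0.4558, -0.136, 0.0428]
ee_rot: [-3.141, 0.0, -2.051]
force: [-1.2, 0.2, -7.2]
width: 0.0336
gripper_force: 45.0
```

>>> {"method": "play_rows", "body": {"travel": [[0,0,0.04],[0,0,0.0]], "twist": [0,0]}}

```text
t: 30.25
eef_pos: [0.4558, -0.136, 0.0426]
ee_rot: [-3.141, 0.0, -2.051]
force: [-3.1, 3.2, 5.8]
width: 0.0335
gripper_force: 45.0
```

Contact (the vertical force changed from -7 to +6 N), so I release and lift.

>>> {"method": "play_rows", "body": {"travel": [[0,0,0],[0,0,0],[0,0,0],[0,0,0],[0,0,0],[0,0,-0.5],[0,0,-1],[0,0,-1]], "twist": [0,0,0,0,0,0,0,0], "fingers": 1}}

```text
t: 31.25
eef_pos: [0.4556, -0.1361, 0.1055]
ee_rot: [-3.141, -0.0, -2.051]
force: [0.5, -0.5, 0.2]
width: 0.0877
gripper_force: 0.0
```

>>> {"method": "play_rows", "body": {"travel": [[0,0,-1],[0,0,-1],[0,0,-1],[0,0,-1],[0,0,-1],[0,0,0],[0,0,0]], "twist": [0,0,0,0,0,0,0]}}

```text
t: 32.12
eef_pos: [0.4552, -0.136, 0.2292]
ee_rot: [-3.142, 0.0, -2.051]
force: [-0.4, 0.4, -0.5]
width: 0.0872
gripper_force: 0.0
```

```bash
python3 look.py w11 bar_weight:.046 long_board:.018 long_blotter:.006; python3 -c "
from h import *
go(.445,.337,.2,np.pi-.055)"
```

```text
bar_weight 0.86 [280. 192.] (array([ 456.6, -136.4,  104.9,   33.6]), 1.089)
long_board 0.6 [279. 178.] (array([ 456.9, -137.3,  115.7,   51.4]), 1.109)
long_blotter 0.81 [284. 170.] (array([ 453.8, -139.6,  133.5,   61.7]), 1.089)
twist 7.27 shift [ 0.    0.   -2.86] q6 -0.61
[ 0.455 -0.136  0.228]
twist 7.63 shift [ 1.45 18.87  1.14] q6 -0.61
```

Bar and board are centred within 1 mm. Next, the square board.

>>> {"method": "play_rows", "body": {"travel": [[0,0,0],[0,0,0],[0,0,0],[0,0,0],[0,0,0],[0,0,0],[0,0,0],[0,0,0]], "twist": [1,1,1,1,1,1,1,0.63]}}

```text
t: 33.33
eef_pos: [0.4554, -0.136, 0.2285]
ee_rot: [-3.141, -0.001, 3.083]
force: [-0.2, -0.2, 0.4]
width: 0.0876
gripper_force: 0.0
```

>>> {"method": "play_rows", "body": {"travel": [[0.1,1,0],[0.1,1,0],[0.1,1,0],[0.1,1,0],[0.1,1,0],[0.1,1,0],[0.1,1,0],[0.1,1,0]], "twist": [0,0,0,0,0,0,0,0]}}

```text
t: 34.33
eef_pos: [0.4462, 0.0655, 0.2286]
ee_rot: [-3.141, -0.001, 3.087]
force: [0.7, 0.0, 0.3]
width: 0.0878
gripper_force: 0.0
```

>>> {"method": "play_rows", "body": {"travel": [[0.1,1,0],[0.1,1,0],[0.1,1,0],[0.1,1,0],[0.1,1,0],[0.1,1,0],[0.05,1,0],[0,1,0]], "twist": [0,0,0,0,0,0,0,0]}}

```text
t: 35.33
eef_pos: [0.4411, 0.2666, 0.2288]
ee_rot: [-3.141, -0.0, 3.087]
force: [-0.4, 0.7, 0.4]
width: 0.0874
gripper_force: 0.0
```

>>> {"method": "play_rows", "body": {"travel": [[0,1,0.5],[0,1,1],[0,0.87,1],[0,0,0],[0,0,0]], "twist": [0,0,0,0,0]}}

```text
t: 35.95
eef_pos: [0.4449, 0.3371, 0.1662]
ee_rot: [-3.141, -0.0, 3.088]
force: [0.2, -0.7, 0.5]
width: 0.088
gripper_force: 0.0
```

```bash
python3 look.py w12 square_board:.015; python3 -c "
from h import *
go(.445,.3375,.026,np.pi-.055)"
```

```text
square_board 0.87 [282. 200.] (array([443.2, 338. ,  66.7,  64.1]), -0.074)
twist -0.36 shift [ 0.    0.   -5.31] q6 -2.62
[0.445 0.337 0.167]
twist 0.0 shift [0.01 0.02 5.65] q6 -2.62
```

>>> {"method": "play_rows", "body": {"travel": [[0,0.02,1],[0,0,1],[0,0,1],[0,0,1],[0,0,0.7],[0,0,0.5],[0,0,0.45],[0,0,0]], "twist": [0.06,0,0,0,0,0,0,0]}}

```text
t: 37.05
eef_pos: [0.4449, 0.3372, 0.0249]
ee_rot: [-3.141, -0.0, 3.078]
force: [0.4, -0.6, -0.5]
width: 0.0879
gripper_force: 0.0
```

>>> {"method": "play_rows", "body": {"travel": [[0,0,0],[0,0,0],[0,0,0],[0,0,0],[0,0,0],[0,0,0],[0,0,0]], "twist": [0,0,0,0,0,0,0], "fingers": 0, "newtons": 20}}

```text
t: 37.92
eef_pos: [0.4451, 0.3377, 0.0257]
ee_rot: [3.141, 0.0, 3.079]
force: [-1.2, -0.5, 5.0]
width: 0.0638
gripper_force: 20.0
```

>>> {"method": "play_rows", "body": {"travel": [[0,0,-0.5],[0,0,-1],[0,0,-1],[0,0,-1],[0,0,-1],[0,0,0]], "twist": [0,0,0,0,0,0]}}

```text
t: 38.67
eef_pos: [0.4457, 0.3384, 0.1404]
ee_rot: [3.138, 0.002, 3.079]
force: [0.2, 0.0, -1.1]
width: 0.0633
gripper_force: 20.0
```

```bash
python3 look.py w13 square_board:.13; python3 -c "
from h import *
go(.6165,-.306,.13,np.pi-.944+np.pi/2)"
```

```text
square_board 0.66 [281. 253.] (array([434. , 339.1,  63.2,  48.3]), 1.511)
twist -0.42 shift [ 0.    0.   -6.48] q6 -2.63
[0.445 0.337 0.138]
twist -4.6 shift [  9.53 -24.87   0.32] q6 -2.63
```

>>> {"method": "play_rows", "body": {"travel": [[0,0,0],[0,0,0],[0,0,0],[0,0,0],[0,0,0],[0.35,-0.95,0],[0.35,-0.95,0],[0.35,-0.95,0]], "twist": [-1,-1,-1,-1,-0.6,0,0,0]}}

```text
t: 39.78
eef_pos: [0.4652, 0.2624, 0.137]
ee_rot: [-3.141, -0.002, -2.516]
force: [-0.1, -0.1, -0.7]
width: 0.0637
gripper_force: 20.0
```

>>> {"method": "play_rows", "body": {"travel": [[0.38,-1,0],[0.38,-1,0],[0.38,-1,0],[0.38,-1,0],[0.38,-1,0],[0.38,-1,0],[0.38,-1,0],[0.38,-1,0]], "twist": [0,0,0,0,0,0,0,0]}}

```text
t: 40.78
eef_pos: [0.5206, 0.0559, 0.1371]
ee_rot: [3.141, -0.002, -2.517]
force: [0.3, 0.2, -0.3]
width: 0.0637
gripper_force: 20.0
```

>>> {"method": "play_rows", "body": {"travel": [[0.38,-1,0],[0.38,-1,0],[0.38,-1,0],[0.38,-1,0],[0.38,-1,0],[0.38,-1,0],[0.38,-1,0],[0.38,-1,0]], "twist": [0,0,0,0,0,0,0,0]}}

```text
t: 41.78
eef_pos: [0.576, -0.1503, 0.137]
ee_rot: [3.14, -0.001, -2.517]
force: [-0.1, 0.1, -0.7]
width: 0.0639
gripper_force: 20.0
```

>>> {"method": "play_rows", "body": {"travel": [[0.38,-1,0],[0.38,-1,0],[0,0,0],[0,0,0]], "twist": [0,0,0,0]}}

```text
t: 42.28
eef_pos: [0.5899, -0.2006, 0.1371]
ee_rot: [3.14, -0.001, -2.516]
force: [0.1, 0.7, -0.2]
width: 0.0636
gripper_force: 20.0
```

```bash
python3 look.py w14 square_board:.13 square_blotter:.006; python3 -c "
from h import *
go(.6165,-.306,.09,np.pi-.944+np.pi/2)"
```

```text
square_board 0.82 [281. 253.] (array([ 579.2, -209.2,   62. ,   46.6]), -0.947)
square_blotter 0.56 [159. 161.] (array([ 616.5, -305.7,   74.4,   74.1]), -0.939)
twist 4.18 shift [ 0.    0.   -6.49] q6 -0.93
[ 0.591 -0.2    0.138]
twist 0.0 shift [ 1.65 -4.05  1.91] q6 -0.93
```

View pics/w14.png

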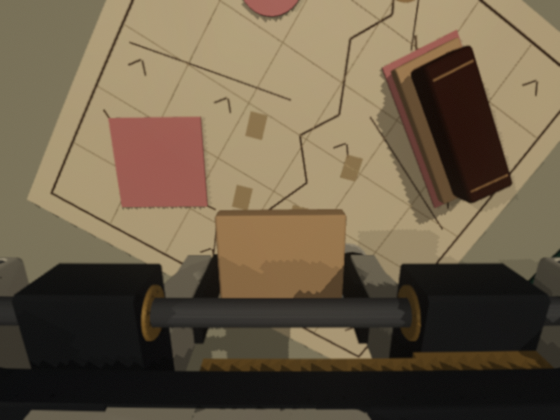

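The square blotter at (159,161) reads (0.6165, -0.3057), yaw -0.94, and the held board is parallel to it.

>>> {"method": "play_rows", "body": {"travel": [[0.4,-1,0],[0.4,-1,0],[0.4,-1,0.5],[0.4,-1,0.8],[0.05,-0.05,0.8],[0,0,0.6],[0,0,0],[0,0,0]], "twist": [0,0,0,0,0,0,0,0]}}

```text
t: 43.42
eef_pos: [0.6176, -0.3062, 0.0713]
ee_rot: [-3.141, 0.001, -2.514]
force: [0.7, -0.4, -0.0]
width: 0.0638
gripper_force: 20.0
```

```bash
python3 -c "
from h import *
go(.6168,-.3057,.030,np.pi-.942+np.pi/2)"
```

```text
twist -0.01 shift [0.01 0.03 1.65] q6 -0.77
```

>>> {"method": "play_rows", "body": {"travel": [[0,0,0.7],[0,0,0.5],[0,0,0.3],[0,0,0.15],[0,0,0.04],[0,0,0],[0,0,0]], "twist": [0,0,0,0,0,0,0]}}

```text
t: 44.3
eef_pos: [0.6169, -0.3066, 0.0287]
ee_rot: [-3.141, -0.0, -2.515]
force: [-1.0, 1.5, 4.9]
width: 0.0636
gripper_force: 20.0
```

>>> {"method": "play_rows", "body": {"travel": [[0,0,0],[0,0,0],[0,0,0],[0,0,0],[0,0,0],[0,0,-0.5],[0,0,-1],[0,0,-1]], "twist": [0,0,0,0,0,0,0,0], "fingers": 1}}

```text
t: 45.3
eef_pos: [0.6171, -0.3067, 0.0921]
ee_rot: [-3.141, 0.0, -2.515]
force: [1.7, 0.4, -0.3]
width: 0.0876
gripper_force: 0.0
```

>>> {"method": "play_rows", "body": {"travel": [[0,0,-1],[0,0,-1],[0,0,-1],[0,0,-1],[0,0,-1],[0,0,-0.5],[0,0,0],[0,0,0]], "twist": [0,0,0,0,0,0,0,0]}}

```text
t: 46.3
eef_pos: [0.6164, -0.3063, 0.227]
ee_rot: [3.14, -0.001, -2.515]
force: [0.4, 0.2, 0.1]
width: 0.0879
gripper_force: 0.0
```

```bash
python3 look.py w15 square_board:.018 square_blotter:.006 round_blotter:.006; python3 -c "
from h import *
go(.585,.209,.2,np.pi)"
```

```text
square_board 0.66 [280. 186.] (array([ 615.4, -308.5,   64.2,   63.9]), 0.625)
square_board 0.54 [470. 149.] (array([ 474.1, -161.9,  130.2,   52.5]), 0.657)
square_blotter 0.93 [285. 184.] (array([ 617.1, -305.7,   74.9,   74.9]), -0.928)
round_blotter 0.9 [373.  58.] (array([ 455.5, -307.3,   47.8,   47.2]), 0.98)
twist 4.18 shift [ 0.    0.   -2.92] q6 -0.76
[ 0.617 -0.306  0.227]
twist 4.18 shift [ 1.27 20.62  1.08] q6 -0.76
```

Square board is centred within 3 mm. Next, the large brass weight.

>>> {"method": "play_rows", "body": {"travel": [[0,0,0],[0,0,0],[0,0,0],[0,0,0],[0,0,0],[0.06,1,0],[0.06,1,0],[0.06,1,0]], "twist": [1,1,1,1,0.18,0,0,0]}}

```text
t: 47.5
eef_pos: [0.6122, -0.2301, 0.2279]
ee_rot: [3.141, -0.0, -3.139]
force: [0.7, 0.2, 0.1]
width: 0.0878
gripper_force: 0.0
```

>>> {"method": "play_rows", "body": {"travel": [[0.06,1,0],[0.06,1,0],[0.06,1,0],[0.06,1,0],[0.06,1,0],[0.06,1,0],[0.06,1,0],[0.06,1,0]], "twist": [0,0,0,0,0,0,0,0]}}

```text
t: 48.5
eef_pos: [0.6, -0.03, 0.2281]
ee_rot: [3.141, 0.0, -3.139]
force: [0.6, -0.1, -0.0]
width: 0.0877
gripper_force: 0.0
```

>>> {"method": "play_rows", "body": {"travel": [[0.06,1,0],[0.06,1,0],[0.06,1,0],[0.06,1,0],[0.06,1,0],[0.06,1,0],[0,0,0],[0,0,0]], "twist": [0,0,0,0,0,0,0,0]}}

```text
t: 49.5
eef_pos: [0.5911, 0.1186, 0.2281]
ee_rot: [-3.142, -0.0, -3.14]
force: [0.5, 0.3, -0.4]
width: 0.088
gripper_force: 0.0
```

```bash
python3 look.py w16 large_weight:.029 small_weight:.025; cp pics/w16.png a.png; python3 -c "
from h import *
go(.585,.2095,.2,np.pi)"
```

```text
large_weight 0.79 [367. 186.] (array([587.5, 209.3,  59.2,  52.7]), 1.128)
small_weight 0.69 [279. 292.] (array([714.4, 116.6,  30.9,  17.4]), -1.57)
twist -0.0 shift [ 0.    0.   -2.88] q6 -2.09
[0.591 0.118 0.228]
twist -0.0 shift [0.26 3.66 1.12] q6 -2.09
```

>>> {"method": "play_rows", "body": {"travel": [[0,1,0],[0,1,0],[0,1,0],[0,0.6,0],[0,0,0],[0,0,0]], "twist": [0,0,0,0,0,0]}}

```text
t: 50.4
eef_pos: [0.5914, 0.2085, 0.2279]
ee_rot: [-3.141, -0.0, -3.141]
force: [-0.5, 0.5, -0.3]
width: 0.0874
gripper_force: 0.0
```

```bash
python3 look.py w17 large_weight:.029 small_weight:.025; python3 -c "
from h import *
a=cv2.imread('pics/w16.png')[100:340,60:460];b=cv2.imread('pics/w17.png')[100:340,60:460]
cv2.imwrite('pics/w1617.png',cv2.resize(np.vstack([a,b]),None,fx=1.25,fy=1.25))
go(.585,.2095,.2,np.pi)"
```

```text
large_weight 0.65 [284. 186.] (array([586.6, 211.8,  54.7,  52.8]), -0.0)
small_weight 0.77 [208. 292.] (array([714. , 122. ,  28.8,  16.1]), -1.568)
small_weight 0.76 [164. 190.] (array([592.5,  82.7,  42.2,  32.2]), -0.838)
twist -0.01 shift [ 0.    0.   -2.87] q6 -2.22
[0.592 0.208 0.228]
twist -0.01 shift [0.26 0.06 1.13] q6 -2.22
```

View pics/w1617.png

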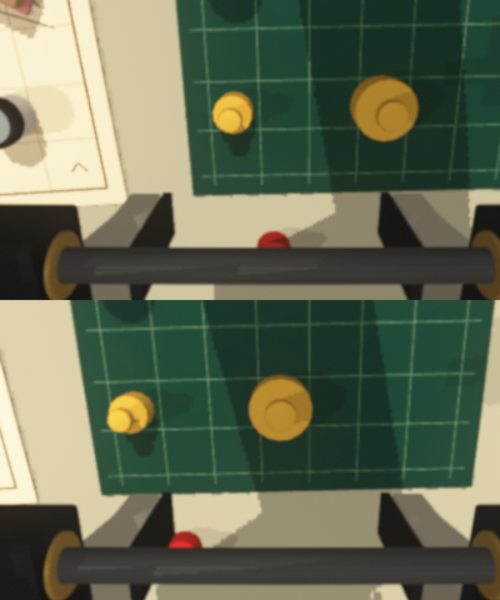

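Crops: large knob top at about (374,192) then (285,191) full-frame, small knob at (244,196) then (157,196).

```bash
python3 - <<'E'
from h import *
f=grab("wrist"); s=arm.get_state(); import copy
g=copy.deepcopy(f); o=-f["R"].T@f["t"]; g["t"]=-f["R"]@(o+np.array([.5912,.1184,.228])-s["eef_pos"])
for p1,p2,z in[((374.4,192),(284.8,191.2),.051),((244,196),(156.8,196),.047)]:
    print(to_plane(g,p1,z),to_plane(f,p2,z),tri([rays(g,p1),rays(f,p2)]))
E
```

```text
[[0.58757787 0.21115223 0.051     ]] [[0.58712334 0.21192856 0.051     ]] [0.58802903 0.21196179 0.04819355]
[[0.59252395 0.08152203 0.047     ]] [[0.59277545 0.08290077 0.047     ]] [0.59394344 0.08093216 0.04193251]
```

>>> {"method": "play_rows", "body": {"travel": [[0.19,0.13,1],[0,0,1],[0,0,1],[0,0,1],[0,0,1],[0,0,1],[0,0,0.6],[0,0,0.45]], "twist": [0,0,0,0,0,0,0,0]}}

```text
t: 51.6
eef_pos: [0.587, 0.2115, 0.0514]
ee_rot: [-3.142, 0.0, 3.141]
force: [0.3, 0.5, 0.2]
width: 0.0878
gripper_force: 0.0
```

>>> {"method": "play_rows", "body": {"travel": [[0,0,0],[0,0,0],[0,0,0],[0,0,0],[0,0,0],[0,0,0],[0,0,0],[0,0,0]], "twist": [0,0,0,0,0,0,0,0], "fingers": 0, "newtons": 40}}

```text
t: 52.6
eef_pos: [0.5868, 0.2118, 0.0518]
ee_rot: [3.141, 0.0, 3.141]
force: [-0.1, 1.5, 0.6]
width: 0.0243
gripper_force: 40.0
```

Width 24.3 mm against a 26 mm knob is slightly low, so I check before lifting.

```bash
python3 -c "
from h import *
f=grab('wrist');cv2.imwrite('pics/g.png',cv2.resize(f['pixels'][160:420,140:420,::-1],None,fx=2,fy=2))
for m in models.silhouettes('large_weight','wrist'): print(m['confidence'],rect(f,m['pixels'],.029))
g=grab('scene');cv2.imwrite('pics/gs.png',cv2.resize(g['pixels'][180:300,270:400,::-1],None,fx=4,fy=4))"
```

```text
0.58 (array([581.7, 210.1,  54.3,  45.9]), -0.405)
```

View pics/g.png

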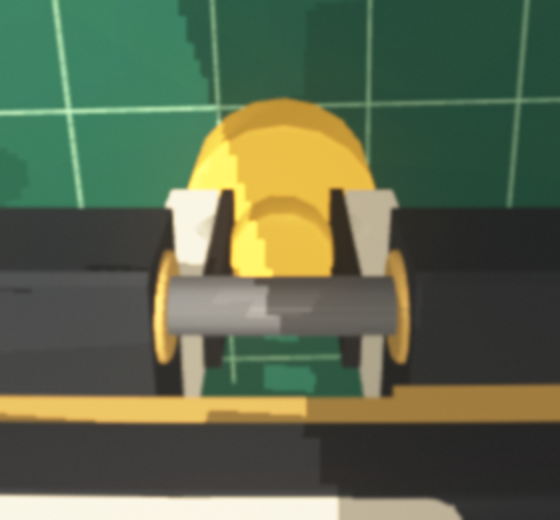

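```bash
python3 -c "
from h import *
f=grab('wrist')
for v,z,r in[(125,.029,.027),(98,.003,.027),(223,.051,.013),(197,.039,.013)]: print(to_plane(f,(281,160+v/2),z)[0][:2]+[r,0])
for u in (231,332): print(to_plane(f,(140+u/2,160+245/2),.051)[0][:2])"
```

```text
[0.58900571 0.21194845]
[0.58942972 0.21197235]
[0.59192261 0.21191858]
[0.59083667 0.21193029]
[0.58476329 0.19972282]
[0.58478215 0.2238682 ]
```

The knob is about 3 mm forward of the pad centre, which is a sound grip. Lift and carry.

>>> {"method": "play_rows", "body": {"travel": [[0,0,-0.3],[0,0,-0.7],[0,0,-1],[0,0,-1],[0,0,-1],[0,0,0]], "twist": [0,0,0,0,0,0]}}

```text
t: 53.55
eef_pos: [0.588, 0.2124, 0.1548]
ee_rot: [3.139, 0.004, 3.142]
force: [-0.3, -0.1, -5.2]
width: 0.0247
gripper_force: 40.0
```

```bash
python3 -c "
from h import *
go(.6135,-.307,.09,np.pi)
f=grab('wrist');cv2.imwrite('pics/g2.png',cv2.resize(f['pixels'][160:420,140:420,::-1],None,fx=2,fy=2))"
```

```text
twist -0.0 shift [ -1.02 -20.77   2.59] q6 -2.23
```

View pics/g2.png

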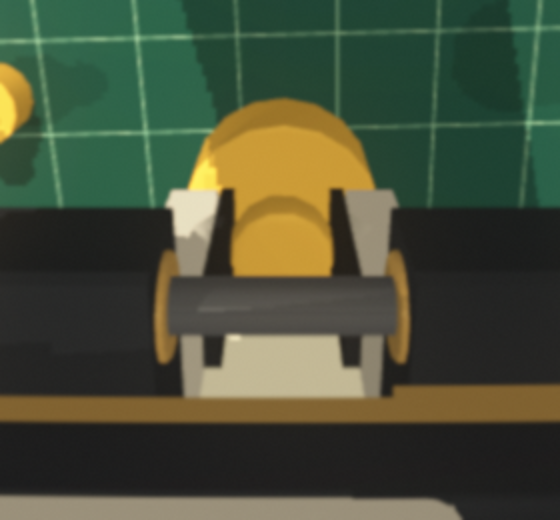

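The weight hangs upright, unchanged in the pads (282,100–275 in the crop).

>>> {"method": "play_rows", "body": {"travel": [[-0.05,-1,0],[-0.05,-1,0],[-0.05,-1,0],[-0.05,-1,0],[-0.05,-1,0],[-0.05,-1,0],[-0.05,-1,0],[-0.05,-1,0]], "twist": [0,0,0,0,0,0,0,0]}}

```text
t: 54.6
eef_pos: [0.5959, 0.0093, 0.151]
ee_rot: [-3.141, -0.001, 3.14]
force: [-0.2, 0.0, -5.0]
width: 0.0244
gripper_force: 40.0
```

>>> {"method": "play_rows", "body": {"travel": [[-0.05,-1,0],[-0.05,-1,0],[-0.05,-1,0],[-0.05,-1,0],[-0.05,-1,0],[-0.05,-1,0],[-0.05,-1,0],[-0.05,-1,0]], "twist": [0,0,0,0,0,0,0,0]}}

```text
t: 55.6
eef_pos: [0.6054, -0.1904, 0.1509]
ee_rot: [3.141, -0.002, 3.14]
force: [-0.0, -0.3, -4.8]
width: 0.0247
gripper_force: 40.0
```

>>> {"method": "play_rows", "body": {"travel": [[-0.05,-1,0],[-0.05,-1,0],[-0.05,-1,0],[-0.05,-1,0],[0,-0.77,0],[0,0,1],[0,0,1],[0,0,0]], "twist": [0,0,0,0,0,0,0,0]}}

```text
t: 56.6
eef_pos: [0.6093, -0.3077, 0.0991]
ee_rot: [3.14, -0.005, 3.14]
force: [-0.2, 0.3, -5.5]
width: 0.0246
gripper_force: 40.0
```

```bash
python3 look.py w18 square_board:.018; python3 -c "
from h import *
go(.6135,-.307,.068,np.pi)"
```

```text
square_board 0.79 [280. 213.] (array([ 615.2, -308. ,   66.1,   65.7]), 0.627)
twist -0.0 shift [ 0.    0.   -7.91] q6 -1.39
[ 0.612 -0.308  0.102]
twist -0.0 shift [-0.07  0.04  1.37] q6 -1.39
```

View pics/w18.png

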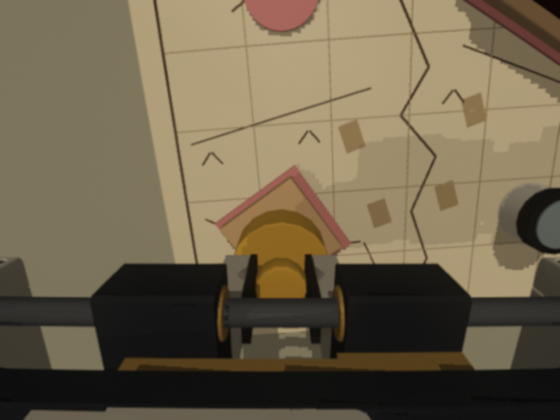

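The weight is over the board centre, with the loupe clear at (545,220).

>>> {"method": "play_rows", "body": {"travel": [[-0.05,0,0.5],[0,0,0.4],[0,0,0.25],[0,0,0.12],[0,0,0.08],[0,0,0],[0,0,0]], "twist": [0,0,0,0,0,0,0]}}

```text
t: 57.58
eef_pos: [0.6131, -0.3076, 0.0684]
ee_rot: [-3.141, 0.0, 3.141]
force: [0.5, -0.0, -5.2]
width: 0.0247
gripper_force: 40.0
```

>>> {"method": "play_rows", "body": {"travel": [[0,0,0.04],[0,0,0]], "twist": [0,0]}}

```text
t: 57.82
eef_pos: [0.6129, -0.3076, 0.0671]
ee_rot: [-3.142, 0.0, 3.141]
force: [0.3, 0.5, -5.1]
width: 0.0249
gripper_force: 40.0
```

>>> {"method": "play_rows", "body": {"travel": [[0,0,0.04],[0,0,0]], "twist": [0,0]}}

```text
t: 58.08
eef_pos: [0.613, -0.3076, 0.0668]
ee_rot: [-3.141, 0.0, -3.142]
force: [-2.9, 1.8, 2.4]
width: 0.0246
gripper_force: 40.0
```

>>> {"method": "play_rows", "body": {"travel": [[0,0,0],[0,0,0],[0,0,0],[0,0,0],[0,0,0],[0,0,-0.5],[0,0,-1],[0,0,-1]], "twist": [0,0,0,0,0,0,0,0], "fingers": 1}}

```text
t: 59.08
eef_pos: [0.6131, -0.3077, 0.1301]
ee_rot: [-3.141, 0.0, 3.142]
force: [0.4, -0.1, -0.8]
width: 0.0874
gripper_force: 0.0
```

>>> {"method": "play_rows", "body": {"travel": [[0,0,-1],[0,0,-1],[0,0,-1],[0,0,-1],[0,0,0],[0,0,0]], "twist": [0,0,0,0,0,0]}}

```text
t: 59.82
eef_pos: [0.6127, -0.3074, 0.2287]
ee_rot: [3.141, 0.0, 3.141]
force: [-0.2, -0.4, -1.0]
width: 0.0876
gripper_force: 0.0
```

```bash
python3 look.py w19 square_board:.018 large_weight:.044; python3 -c "
from h import *
go(.592,.082,.2,np.pi)"
```

```text
square_board 0.79 [280. 183.] (array([ 615.3, -308.3,   65.2,   64.9]), -0.951)
large_weight 0.89 [280. 193.] (array([ 612.7, -307.6,   56.3,   52.1]), -0.001)
twist -0.0 shift [ 0.    0.   -2.89] q6 -1.39
[ 0.613 -0.307  0.228]
twist -0.0 shift [ 0.82 15.58  1.11] q6 -1.39
```

View pics/w19.png

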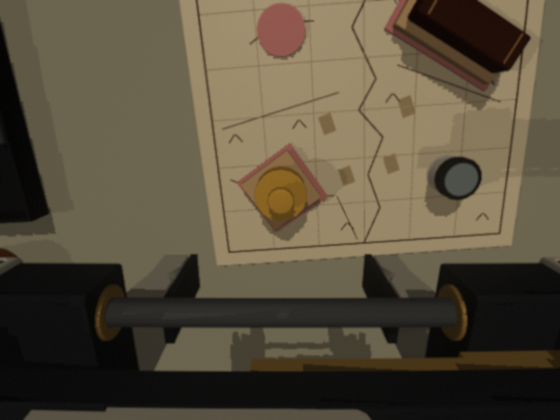

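Large weight is centred on the square board at (280,193). Next, the small brass weight.

>>> {"method": "play_rows", "body": {"travel": [[0.05,1,0],[0.05,1,0],[0.05,1,0],[0.05,1,0],[0.05,1,0],[0.05,1,0],[0.05,1,0],[0.05,1,0]], "twist": [0,0,0,0,0,0,0,0]}}

```text
t: 60.98
eef_pos: [0.6026, -0.1068, 0.2279]
ee_rot: [-3.141, -0.001, 3.141]
force: [-0.1, -1.1, 0.4]
width: 0.0875
gripper_force: 0.0
```

>>> {"method": "play_rows", "body": {"travel": [[0.05,1,0],[0.05,1,0],[0.05,1,0],[0.05,1,0],[0.05,1,0],[0.05,1,0.5],[0.05,1,1],[0,0.58,1]], "twist": [0,0,0,0,0,0,0,0]}}

```text
t: 61.98
eef_pos: [0.594, 0.083, 0.165]
ee_rot: [-3.141, -0.0, -3.141]
force: [-0.5, 0.2, 0.0]
width: 0.0877
gripper_force: 0.0
```

>>> {"method": "play_rows", "body": {"travel": [[0,0,1],[0,0,0],[0,0,0]], "twist": [0,0,0]}}

```text
t: 62.35
eef_pos: [0.5947, 0.0819, 0.1417]
ee_rot: [-3.141, 0.0, 3.141]
force: [1.3, -0.5, 0.3]
width: 0.0877
gripper_force: 0.0
```

```bash
python3 look.py w20 small_weight:.025; python3 -c "
from h import *
a=cv2.imread('pics/w20.png');cv2.imwrite('pics/w20c.png',cv2.resize(a[150:270,200:360],None,fx=4,fy=4))
go(.594,.082,.048,np.pi)"
```

```text
small_weight 0.73 [279. 209.] (array([591. ,  80.4,  37.3,  32.7]), -0.001)
small_weight 0.61 [315. 343.] (array([721.2, 114.6,  33.5,  32.7]), 1.568)
twist -0.0 shift [ 0.    0.   -6.31] q6 -2.03
[0.595 0.082 0.142]
twist -0.0 shift [0.04 0.   3.77] q6 -2.03
```

View pics/w20c.png

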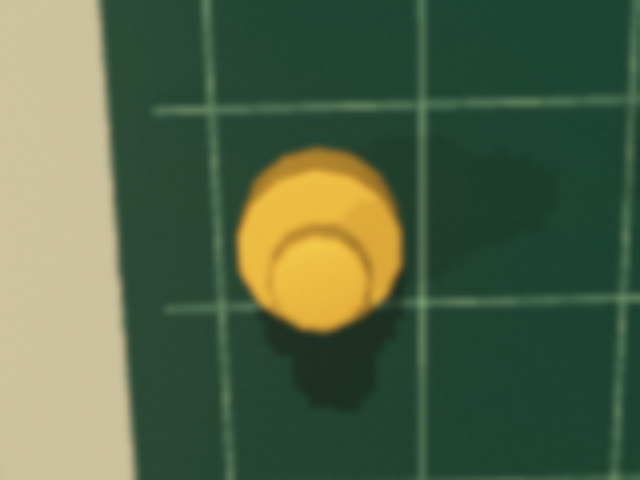

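The crop shows the brass (not red) weight, knob top at (280,221) and body-top centre at (280,212) full-frame.

```bash
python3 -c "
from h import *
f=grab('wrist')
print(to_plane(f,(280.2,221.2),.047),to_plane(f,(280,212.5),.025))
go(.593,.081,.0475,np.pi)"
```

```text
[[0.59415311 0.0815618  0.047     ]] [[0.5941508  0.08137639 0.025     ]]
twist -0.0 shift [ 0.08 -0.04  3.79] q6 -2.03
```

>>> {"method": "play_rows", "body": {"travel": [[0,0,1],[0,0,1],[0,0,0.8],[0,0,0.6],[0,0,0.37],[0,0,0]], "twist": [0,0,0,0,0,0]}}

```text
t: 63.25
eef_pos: [0.5942, 0.0818, 0.0466]
ee_rot: [-3.141, -0.001, 3.141]
force: [-0.3, 0.1, -0.1]
width: 0.0877
gripper_force: 0.0
```

>>> {"method": "play_rows", "body": {"travel": [[0,0,0],[0,0,0],[0,0,0],[0,0,0],[0,0,0],[0,0,0],[0,0,0],[0,0,0]], "twist": [0,0,0,0,0,0,0,0], "fingers": 0, "newtons": 25}}

```text
t: 64.25
eef_pos: [0.5942, 0.0819, 0.0468]
ee_rot: [-3.141, -0.0, 3.141]
force: [0.7, -0.3, 0.3]
width: 0.0189
gripper_force: 25.0
```

>>> {"method": "play_rows", "body": {"travel": [[0,0,-0.3],[0,0,-0.7],[0,0,-1],[0,0,-1],[0,0,-1],[0,0,0]], "twist": [0,0,0,0,0,0]}}

```text
t: 65.0
eef_pos: [0.5957, 0.0825, 0.1502]
ee_rot: [3.14, 0.005, -3.141]
force: [0.7, 0.3, -3.0]
width: 0.0184
gripper_force: 25.0
```

```bash
python3 -c "
from h import *
go(.4552,-.3075,.148,np.pi)"
```

```text
twist 0.0 shift [  5.62 -15.6    0.09] q6 -2.03
```

>>> {"method": "play_rows", "body": {"travel": [[0.35,-1,0],[0.35,-1,0],[0.35,-1,0],[0.35,-1,0],[0.35,-1,0],[0.35,-1,0],[0.35,-1,0],[0.35,-1,0]], "twist": [0,0,0,0,0,0,0,0]}}

```text
t: 66.0
eef_pos: [0.523, -0.1201, 0.1466]
ee_rot: [-3.142, -0.0, 3.14]
force: [0.6, -0.0, -2.2]
width: 0.0187
gripper_force: 25.0
```

>>> {"method": "play_rows", "body": {"travel": [[0.36,-1,0],[0.36,-1,0],[0.36,-1,0],[0.36,-1,0],[0.36,-1,0],[0.36,-1,0],[0.36,-1,0],[0.3,-0.6,0]], "twist": [0,0,0,0,0,0,0,0]}}

```text
t: 67.0
eef_pos: [0.4521, -0.3097, 0.1466]
ee_rot: [3.141, -0.001, 3.14]
force: [0.1, -0.5, -1.9]
width: 0.0192
gripper_force: 25.0
```

>>> {"method": "play_rows", "body": {"travel": [[0,0,1],[0,0,1],[0,0,0],[0,0,0]], "twist": [0,0,0,0]}}

```text
t: 67.5
eef_pos: [0.4539, -0.3084, 0.0976]
ee_rot: [-3.141, 0.001, 3.142]
force: [0.3, -0.9, -1.7]
width: 0.0188
gripper_force: 25.0
```

```bash
python3 look.py w21 round_blotter:.006; python3 -c "
from h import *
go(.4552,-.3075,.0505,np.pi)"
```

```text
twist 0.0 shift [ 0.    0.   -8.08] q6 -1.33
[ 0.454 -0.308  0.098]
twist 0.0 shift [-0.03  0.03  1.9 ] q6 -1.33
```

View pics/w21.png

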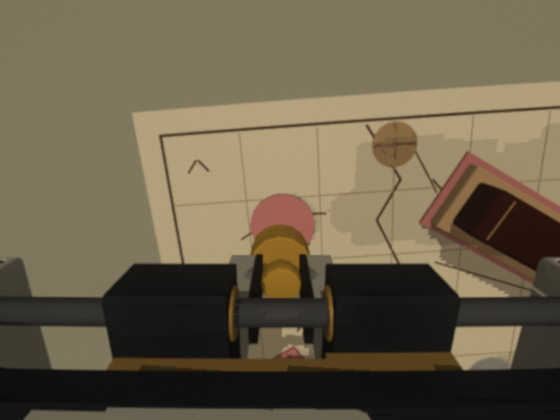

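The small weight is centred over the round blotter at (281,225), so I lower it.

>>> {"method": "play_rows", "body": {"travel": [[-0.04,0.03,0.7],[0,0,0.6],[0,0,0.3],[0,0,0.2],[0,0,0.1],[0,0,0.04],[0,0,0],[0,0,0]], "twist": [0,0,0,0,0,0,0,0]}}

```text
t: 68.6
eef_pos: [0.4551, -0.3077, 0.0496]
ee_rot: [-3.141, 0.001, -3.141]
force: [-2.0, 0.4, 7.4]
width: 0.019
gripper_force: 25.0
```

>>> {"method": "play_rows", "body": {"travel": [[0,0,0],[0,0,0],[0,0,0],[0,0,0],[0,0,0],[0,0,-0.5],[0,0,-1],[0,0,-1]], "twist": [0,0,0,0,0,0,0,0], "fingers": 1}}

```text
t: 69.6
eef_pos: [0.4547, -0.3073, 0.1122]
ee_rot: [-3.141, 0.0, 3.142]
force: [0.1, 0.3, 0.7]
width: 0.0868
gripper_force: 0.0
```

>>> {"method": "play_rows", "body": {"travel": [[0,0,-1],[0,0,-1],[0,0,-1],[0,0,-1],[0,0,-1],[0,0,0],[0,0,0]], "twist": [0,0,0,0,0,0,0]}}

```text
t: 70.47
eef_pos: [0.4544, -0.3071, 0.236]
ee_rot: [3.141, 0.0, 3.141]
force: [-0.3, 0.1, -0.2]
width: 0.088
gripper_force: 0.0
```

```bash
python3 look.py w22 small_weight:.028 round_blotter:.006 bar_weight:.046 long_board:.018 loupe:.039 large_weight:.044 square_board:.018
```

```text
small_weight 0.76 [280. 186.] (array([ 451.9, -307.9,   35.3,   32.5]), -0.001)
round_blotter 0.97 [282. 178.] (array([ 450.9, -306.5,   47.4,   40.2]), 1.298)
bar_weight 0.56 [440. 191.] (array([ 454.7, -140.2,  112.3,   34.3]), 1.093)
long_board 0.85 [421. 181.] (array([ 455.2, -137.7,  118.2,   51.1]), 1.083)
loupe 0.38 [430. 284.] (array([ 564. , -134.9,   18.7,    6.8]), 0.973)
large_weight 0.66 [280. 329.] (array([ 631.2, -307.5,   49. ,   21.5]), 1.57)
square_board 0.69 [430. 284.] (array([ 576.5, -123.5,   22.8,    9.5]), 0.804)
square_board 0.59 [280. 289.] (array([ 581.7, -310.3,   50.8,   24.2]), -1.538)
twist -0.0 shift [ 0.    0.   -2.58] q6 -1.33
[ 0.455 -0.307  0.235]
```

View pics/w22.png

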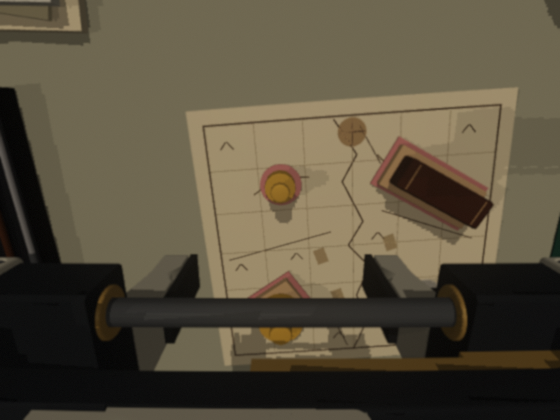

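Small weight at (280,186) is centred on the round blotter, and the bar and long board at (440,190) are in place. Everything is released, so I hand in.

```bash
python3 -c "
from station import arm
print(arm.job_done())"
```

```text
the job is handed in; nothing more can be done
None
```

All three mends are under weight and the job is handed in: every board and weight measured within about 3 mm of centre and was let go, and I did not touch the paste jar or the loupe, but the hand-in gave no verdict.

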